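Find the stamped crate and push it to dispatch

ROBOT

A 6-joint arm with a two-finger parallel gripper is mounted at the origin on the work surface. World frame = base frame: x ahead of the robot, y to its left, z up, the work surface at z = 0. Lengths are in m, angles in rad, forces in N, time in s.
With the tool pointing down it reaches from about 0.35 to 0.975 m from the base axis. Payload 4.9 kg.
Tool frame: the origin (TCP) lies on the centre line of the jaws, within the pads' length; the fingertips stand manip.tcp_to_tips ahead of it and the grasp point (between the pads) is the TCP (manip.tcp_to_tips is the distance from the TCP to the fingertips, in m); y points along the fingers, z is the direction in which the jaws open and shut, and the axes are right-handed (so a half turn about y gives the same grasp; the last joint's range is limited). The gripper opens to 85 mm and grips with 20 to 120 N. Pads are 22 mm wide; open, the fingers measure 114 mm over their backs; the gripper's body (76 mm by 85 mm) begins 54 mm behind the grasp point. The pads swing forward as they close: fully open they stand 13 mm farther back than shut.
Start: joints at [0.992, 0.053, 1.613, -0, 1.476, -0.119], TCP at [0.277, 0.56, 0.25] pointing down, gripper open.
Joint ranges: [-3.01, 3.01], [-1.01, 2.22], [0.06, 2.58], [-1.02, 4.17], [0.09, 2.62], [-3.14, 3.14]. Speed limits (rad/s): [2.57, 2.57, 3.14, 3.14, 3.14, 3.14].

INTERFACE

Orientations are given as a unit quaternion [w, x, y, z].
In Python, from plant import manip gives the robot as it stands.
- The arm moves only by the tool apply_moves, never from a script. Its argument "moves" is a list of rows, each a list of 7 numbers: the gripper's target within -1 to 1 (shut at 1, half-way at 0, fully open at -1), then the shift along the tool's x, y, z in mm, then the turn, a rotation vector about the tool's x, y, z in degrees. A call has 1 to 20 rows; each row shifts and turns the commanded pose from where the row before left it, along the tool's axes as they then stand; what a row does not reach is not made up. A row lasts 1/10 s, in which the tool goes at most 50 mm and 8.59 degrees, less where a joint would pass 70% of its speed; a pose out of reach is approached as far as the arm can. A call with a gripper value outside its range is refused whole. The fingers move at their own pace and stop on an object; the grip force is fixed at half the most. Time passes only in rows, so rows that do not move let the fingers close. It gives the time, the measured TCP pose, the force and the opening at its end, in the units of the state.
- manip.state(): the state, without advancing time (a new reading comes with each control period).
- manip.grab_frame(name): name is "scene" or "top" or "wrist"; returns the picture (384x512x3 uint8, blue, green, red); there is no depth.
- manip.calibration(name): a dict with "mtx" (3x3 intrinsics, pixels), "distortion" ([k1, k2, p1, p2, k3] as OpenCV has them; the pictures are not rectified), "T" (4x4, takes a point from camera to world coordinates); the wrist camera has in their place "T_tool_cam" (4x4, takes a point from camera to tool coordinates, whose origin is the TCP and whose axes are the tool frame's). Camera axes: x right, y down, z forward; pixel columns grow to the right and rows downward; lengths in m; the calibration is good to about 2 mm. A picture is of the moment at which its call begins: read the wrist's pose just before it. calibration takes no time and is no camera call.
- manip.job_done(): hands the job in, once; it reports no verdict.
The state is a dict: "time": time; "joint_pos": joint angles; "joint_vel": joint speeds; "joint_efforts": joint torques, N m; "tool_pos": TCP position; "tool_rot": TCP orientation; "contact_force": force on the tool from outside, world axes, zero at the start; "ft_torque": the same for the moment, N m; "gripper_width": opening from 0.0 (shut) to 1.0 (fully open).
Only numpy, scipy, OpenCV 4.12 (cv2) and the standard library are available. Lean on these libraries where they do the work, as an engineer would, in place of code of your own. Each camera call takes 0.05 s, during which the arm holds its last target. There are 200 camera calls.

TASK

Two small plywood crates stand on the razor workshop's bench and only one of them is stamped underneath. With the fingertips, and without lifting or carrying anything, tip both crates over towards the robot so that each lies on its near side with its underside showing; only then push the stamped one, still lying so, until it lies on the dispatch strip, about half of it on either side. Keep the other crate tipped over and clear of the strip, and do not disturb anything else on the bench.

Things in the scene. Friction and masses are not known exactly. Their poses are not given: they have to be found in the camera images.
- crate_1: one of two like open-topped, empty plywood crates, one left and one right of the strip (either may be on either side), standing mouth up; 64 deep (own x) x 100 wide (own y) x 110 high (own z), walls and floor 7 thick, about 0.28 kg. Origin: centre of the underside; own z points to the mouth, own x away from the robot (within 0.3 rad)
- crate_2: one of two like open-topped, empty plywood crates, one left and one right of the strip (either may be on either side), standing mouth up; 64 deep (own x) x 100 wide (own y) x 110 high (own z), walls and floor 7 thick, about 0.28 kg. Origin: centre of the underside; own z points to the mouth, own x away from the robot (within 0.3 rad)
- crate_1_mid (a point): centre of crate_1, 55 above its underside along own z; axes as the crate's. Pushed towards the robot on its far wall, 75 to 95 above the bench, the crate tips about its near bottom edge and past about 40 degrees falls by itself. It then lies 64 high, own x up, this point 32 above the bench and about 87 nearer the robot, mouth to the robot, its side walls left and right: pushed there low down, it slides
- crate_2_mid (a point): centre of crate_2, 55 above its underside along own z; axes as the crate's. Pushed towards the robot on its far wall, 75 to 95 above the bench, the crate tips about its near bottom edge and past about 40 degrees falls by itself. It then lies 64 high, own x up, this point 32 above the bench and about 87 nearer the robot, mouth to the robot, its side walls left and right: pushed there low down, it slides
- stamp (a point): centre of the stamped mark, a dark ring about 50 across with a 66 long bar through it, on the underside of the one stamped crate; it lies at that crate's origin, 55 from its centre, and cannot be seen until the crate is tipped; the other crate is plain underneath
- strip: the dispatch strip: flat dark steel strip flush with the bench, 300 long (own x, roughly away from the robot) x 20 wide (own y), a brass rivet near each end, in the middle between the crates; it does not stand up and things slide over it. Origin: its centre, at bench height
- hone: red-brown whetstone block, 70 x 200 x 30 high, lying near the robot on its right (mm); origin: centre of its underside; a bystander
- case: closed dark wooden razor case, 55 x 160 x 28 high, near the robot on its left (mm); origin: centre of its underside; a bystander
- oil: amber oil bottle with white cap, 40 diameter, 110 high, standing in the middle beyond the strip, between the crates (mm); origin: centre of its underside; a bystander
- jar: small glass jar, 52 diameter, 60 high, standing in the middle beyond the strip, between the crates (mm); origin: centre of its underside; a bystander
- razor: brass razor, a 12 mm thick handle with a wider head, 107 long, 44 wide, 15 high, lying on the far left (mm); origin: centre of its underside; a bystander
- screwdriver: screwdriver, 170 long, lying on the far right (mm); origin: centre of its underside; a bystander
- template: flat blue steel template, 37 x 170 x 6 high, lying beyond the crates, left of the middle (mm); origin: centre of its underside; a bystander
- cup: open steel cup, 70 diameter, 75 high, standing beyond the crates, right of the middle (mm); origin: centre of its underside; a bystander
Things that resemble listed ones, but are neither listed nor needed, are in the scene too. What is shaped like the crate_1 but green or yellow is not meant.

How it is judged:
On the way, in this order (a step that is already met when the one before it is completed fails the run):
1. one crate lies tipped over towards the robot (((angle between crate_1's own x axis and vertical below 0.15 rad and linear speed of crate_1 below 0.05 m/s and height (world z) of crate_1_mid below 0.045 m) or (angle between crate_2's own x axis and vertical below 0.15 rad and linear speed of crate_2 below 0.05 m/s and height (world z) of crate_2_mid below 0.045 m))), for 0.2 s.
2. both crates lie tipped over towards the robot (angle between each of crate_1, crate_2's own x axis and vertical below 0.15 rad and linear speed of each of crate_1, crate_2 below 0.05 m/s and height (world z) of each of crate_1_mid, crate_2_mid below 0.045 m), for 0.2 s.
3. the stamped crate lies on the dispatch strip (y of crate_1_mid in the frame of strip between -0.025 and 0.025 m and x of crate_1_mid in the frame of strip between -0.13 and 0.13 m and angle between crate_1's own x axis and vertical below 0.15 rad and linear speed of crate_1 below 0.05 m/s and height (world z) of crate_1_mid below 0.045 m), for 0.2 s.
At the end, for the whole second after the job is handed in: The stamped crate lies at rest on its near wall with its centre within 25 mm of the strip's centre line and within 130 mm of the strip's middle along it; the other crate lies at rest on its near wall with its centre more than 85 mm from the strip's centre line (all of step 3 and (y of crate_2_mid in the frame of strip above 0.085 m or y of crate_2_mid in the frame of strip below -0.085 m) and angle between crate_2's own x axis and vertical below 0.15 rad and linear speed of crate_2 below 0.05 m/s and height (world z) of crate_2_mid below 0.045 m and linear speed of each of crate_1, crate_2 below 0.01 m/s); the robot touches nothing.
It fails at once if a crate is lifted (its centre higher than tipping takes it: over 90 mm above the bench, over 75 mm while upright, over 60 mm while lying) (height (world z) of any of crate_1_mid, crate_2_mid above 0.09 m or (angle between crate_1's own z axis and vertical below 0.3 rad and height (world z) of crate_1_mid above 0.075 m) or (angle between crate_1's own x axis and vertical below 0.3 rad and height (world z) of crate_1_mid above 0.06 m) or (angle between crate_2's own z axis and vertical below 0.3 rad and height (world z) of crate_2_mid above 0.075 m) or (angle between crate_2's own x axis and vertical below 0.3 rad and height (world z) of crate_2_mid above 0.06 m)).
It fails at once if a bystander is moved more than 30 mm (distance of any of hone, case, oil, jar, razor, screwdriver, template, cup from where it was at the start of the episode above 0.03 m).
It also fails if it takes over 64 s, if anything falls off the work surface, if the arm or the gripper's body presses on something with over 40 N, if the wrist force passes 120 N, or if a joint passes its speed limit or range.

## Working session

There is one attempt and no reset: what is moved stays moved. The work goes in short steps, Python scripts to look and compute and a tool call to move; the robot and the scene stay as the last step left them, time stands still between calls to the robot, and variables do not carry over. Pictures are saved under pics/ and viewed, about 8 in all and at most 12, crops included, and the job is handed in when it is done.

Besides the shell and the picture viewer there is one more tool, called after "Request:" as name(argument=value, ...), one argument or row to a line, values as JSON. apply_moves: Moves the arm, as the interface text tells. Its arguments: {"type":"object","properties":{"moves":{"type":"array","items":{"type":"array","items":{"type":"number"}}}},"required":["moves"]}

```bash
ls; mkdir -p pics; python3 - <<'E'
from plant import manip
import cv2
s=manip.state(); print({k:s[k] for k in('time','tool_pos','tool_rot','gripper_width')}, manip.tcp_to_tips)
for n in('top','scene'):
    cv2.imwrite(f'pics/{n}0.png',manip.grab_frame(n)); c=manip.calibration(n); print(n,c)
print(manip.calibration('wrist'))
E
```

```text
pics
{'time': 0.0, 'tool_pos': array([0.27702602, 0.55961227, 0.24905597]), 'tool_rot': array([-0.68782494,  0.68917766, -0.16139183,  0.16088409]), 'gripper_width': 1.0010292554703768} 0.019
top {'mtx': array([[358.65582385,   0.        , 257.80670647],
       [  0.        , 358.65582385, 186.2283829 ],
       [  0.        ,   0.        ,   1.        ]]), 'distortion': array([0.02417706, 0.        , 0.        , 0.        , 0.        ]), 'T': array([[-0.02731091, -0.99421985,  0.10383164,  0.43233805],
       [-0.99960176,  0.02790051,  0.00422995,  0.00258826],
       [-0.00710246, -0.10367476, -0.99458589,  1.10299204],
       [ 0.        ,  0.        ,  0.        ,  1.        ]])}
scene {'mtx': array([[468.96589391,   0.        , 246.10229782],
       [  0.        , 468.96589391, 187.87840438],
       [  0.        ,   0.        ,   1.        ]]), 'distortion': array([0.01017015, 0.        , 0.        , 0.        , 0.        ]), 'T': array([[-0.66020028,  0.45374798, -0.59853852,  1.40586097],
       [ 0.75102983,  0.38875549, -0.53368844,  0.77088089],
       [-0.00947492, -0.80186155, -0.59743476,  0.93622848],
       [ 0.        ,  0.        ,  0.        ,  1.        ]])}
{'mtx': array([[323.16012672,   0.        , 259.21092719],
       [  0.        , 323.16012672, 192.81082234],
       [  0.        ,   0.        ,   1.        ]]), 'distortion': array([-0.03983977,  0.        ,  0.        ,  0.        ,  0.        ]), 'T_tool_cam': array([[ 1.52198140e-03,  9.46288452e-01,  3.23320041e-01,
        -8.38105298e-02],
       [ 3.57132718e-04, -3.23320909e-01,  9.46289312e-01,
        -1.24276404e-01],
       [ 9.99998778e-01, -1.32476657e-03, -8.30038978e-04,
         3.02751714e-05],
       [ 0.00000000e+00,  0.00000000e+00,  0.00000000e+00,
         1.00000000e+00]])}
```

View pics/top0.png

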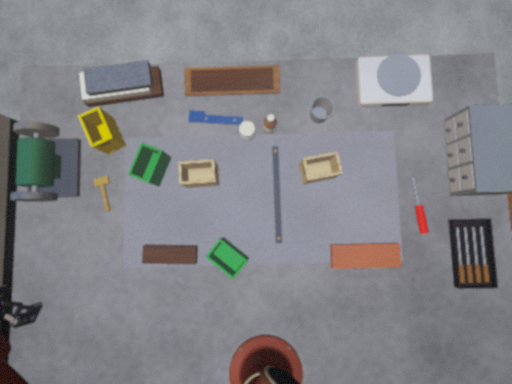

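View pics/scene0.png

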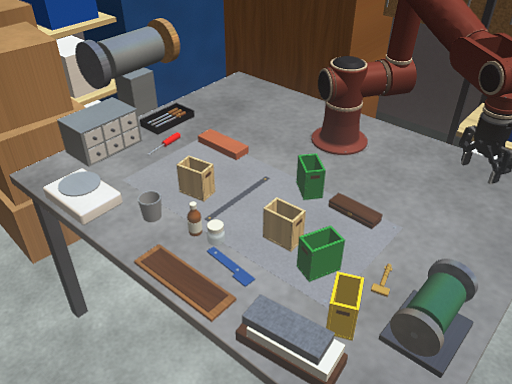

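```bash
cat > h.py <<'E'
import numpy as np, cv2
from plant import manip
from scipy.spatial.transform import Rotation as R
def ray(name,uv,z,pose=None):
    c=manip.calibration(name); uv=np.array(uv,float).reshape(-1,1,2)
    p=cv2.undistortPoints(uv,c['mtx'],c['distortion']).reshape(-1,2)
    if name=='wrist':
        T=np.eye(4); q=pose['tool_rot']; T[:3,:3]=R.from_quat([q[1],q[2],q[3],q[0]]).as_matrix(); T[:3,3]=pose['tool_pos']; T=T@c['T_tool_cam']
    else: T=c['T']
    d=np.c_[p,np.ones(len(p))]@T[:3,:3].T; o=T[:3,3]
    return o+d*((z-o[2])/d[:,2])[:,None]
def proj(name,P):
    c=manip.calibration(name); Ti=np.linalg.inv(c['T'])
    return cv2.projectPoints(np.array(P,float).reshape(-1,3),cv2.Rodrigues(Ti[:3,:3])[0],Ti[:3,3],c['mtx'],c['distortion'])[0].reshape(-1,2)
E
python3 - <<'E'
from h import *
im=cv2.imread('pics/top0.png')
hsv=cv2.cvtColor(im,cv2.COLOR_BGR2HSV)
m=cv2.inRange(hsv,(10,40,90),(30,150,255))
cs=cv2.findContours(m,cv2.RETR_EXTERNAL,cv2.CHAIN_APPROX_NONE)[0]
for c in cs:
    if 300<cv2.contourArea(c)<2000:
        r=cv2.minAreaRect(c); b=cv2.boxPoints(r); print(r); print(ray('top',b,.11).round(3))
s=proj
print('strip',ray('top',[(275,147),(278.5,242)],0).round(3),'oil',ray('top',[(270,119)],.11),'jar',ray('top',[(247,128)],.06),'cup',ray('top',[(320,110)],.04),'green',ray('top',[(228,257),(149,163)],.08).round(3),'hone',ray('top',[(331,244),(401,244),(401,269),(331,269)],.03).round(3),'case',ray('top',[(143,245),(197,245)],.028).round(3))
o=np.hstack([cv2.resize(im[150:200,x:x+60],None,fx=6,fy=6,interpolation=cv2.INTER_CUBIC) for x in(165,290)])
cv2.imwrite('pics/c.png',o)
E
```

```text
((197.9005584716797, 173.11048889160156), (25.753828048706055, 38.26283264160156), 86.98721313476562)
[[0.613 0.228 0.11 ]
 [0.615 0.121 0.11 ]
 [0.543 0.118 0.11 ]
 [0.54  0.225 0.11 ]]
((320.1346130371094, 167.17306518554688), (24.71063232421875, 40.59604263305664), 78.69007110595703)
[[ 0.609 -0.107  0.11 ]
 [ 0.629 -0.22   0.11 ]
 [ 0.56  -0.23   0.11 ]
 [ 0.541 -0.118  0.11 ]]
((101.1742172241211, 130.31222534179688), (49.3250617980957, 34.00908279418945), 64.65382385253906)
[[0.752 0.518 0.11 ]
 [0.793 0.432 0.11 ]
 [0.662 0.371 0.11 ]
 [0.623 0.457 0.11 ]]
strip [[ 0.669 -0.05   0.   ]
 [ 0.375 -0.051  0.   ]] oil [[ 0.72665177 -0.03299089  0.11      ]] jar [[0.71610351 0.03438591 0.06      ]] cup [[ 0.77076003 -0.18812328  0.04      ]] green [[0.342 0.096 0.08 ]
 [0.615 0.319 0.08 ]] hone [[ 0.367 -0.204  0.03 ]
 [ 0.362 -0.409  0.03 ]
 [ 0.29  -0.403  0.03 ]
 [ 0.295 -0.2    0.03 ]] case [[0.379 0.352 0.028]
 [0.375 0.192 0.028]]
```

View pics/c.png

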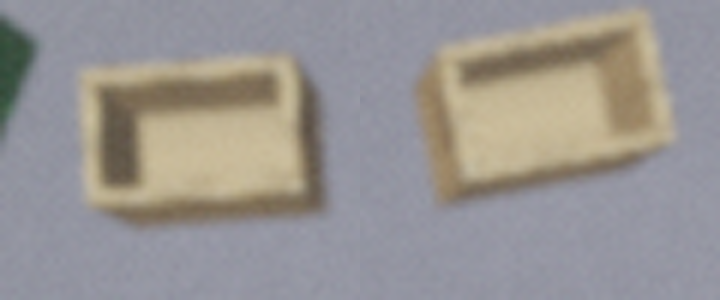

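```bash
python3 - <<'E'
from h import *
for n,off,c in(('L',(165,150),[(82,73),(295,58),(305,195),(92,207)]),('R',(290,150),[(80,48),(288,12),(312,138),(102,183)])):
    p=ray('top',(np.array(c)-2.5)/6+off,.11)[:,:2]
    d=(p[0]-p[1])+(p[3]-p[2]); 
    print(n,p.round(3).tolist(),'centre',p.mean(0).round(3),'yaw of own y',np.arctan2(-d[0],d[1]).round(3),[np.linalg.norm(p[i]-p[(i+1)%4]).round(3) for i in range(4)])
q=manip.state()['tool_rot'];print(R.from_quat([q[1],q[2],q[3],q[0]]).as_matrix().round(3))
E
```

```text
L [[0.611, 0.228], [0.616, 0.128], [0.551, 0.125], [0.548, 0.224]] centre [0.581 0.176] yaw of own y 0.036 [np.float64(0.1), np.float64(0.065), np.float64(0.099), np.float64(0.063)]
R [[0.613, -0.122], [0.627, -0.219], [0.568, -0.228], [0.549, -0.129]] centre [ 0.589 -0.175] yaw of own y 0.164 [np.float64(0.099), np.float64(0.06), np.float64(0.1), np.float64(0.064)]
[[ 0.896 -0.001  0.444]
 [-0.444 -0.002  0.896]
 [-0.    -1.    -0.002]]
```

Request:
apply_moves(
  moves=[
    [0, 0, 0, 0, 0, -7.1, 0],
    [0, 0, 0, 0, 0, -7.1, 0],
    [0, 0, 0, 0, 0, -7.1, 0],
    [0, 0, 0, 0, 0, -7.1, 0],
    [0, 26.4, 0, -28.4, 0, 0, 0],
    [0, 26.4, 0, -28.4, 0, 0, 0],
    [0, 26.4, 0, -28.4, 0, 0, 0],
    [0, 26.4, 0, -28.4, 0, 0, 0],
    [0, 26.4, 0, -28.4, 0, 0, 0],
    [0, 26.4, 0, -28.4, 0, 0, 0],
    [0, 26.4, 0, -28.4, 0, 0, 0],
    [0, 26.4, 0, -28.4, 0, 0, 0],
    [0, 26.4, 0, -28.4, 0, 0, 0],
    [0, 26.4, 0, -28.4, 0, 0, 0],
    [0, 26.4, 0, -28.4, 0, 0, 0],
    [0, 26.4, 0, -28.4, 0, 0, 0],
    [0, 26.4, 0, -28.4, 0, 0, 0],
    [0, 26.4, 0, -28.4, 0, 0, 0],
    [0, 0, 0, 0, 0, 0, 0],
  ],
)

```text
time: 2.0
tool_pos: [0.6631, 0.1722, 0.2491]
tool_rot: [-0.707, 0.708, 0.011, -0.011]
contact_force: [-1.0, -0.1, 0.3]
gripper_width: 0.501
```

Request:
apply_moves(
  moves=[
    [0, 0, 38, 0, 0, 0, 0],
    [0, 0, 38, 0, 0, 0, 0],
    [0, 0, 38, 0, 0, 0, 0],
    [0, 0, 38, 0, 0, 0, 0],
    [0, -12, 0, 0, 0, 0, 0],
    [0, -12, 0, 0, 0, 0, 0],
    [0, -8, 0, 0, 0, 0, 0],
    [0, -8, 0, 0, 0, 0, 0],
    [0, -8, 0, 0, 0, 0, 0],
    [0, -8, 0, 0, 0, 0, 0],
  ],
)

```text
time: 3.0
tool_pos: [0.6053, 0.1742, 0.0995]
tool_rot: [0.707, -0.707, -0.014, 0.012]
contact_force: [1.6, 1.0, 1.4]
gripper_width: 0.498
```

```bash
python3 - <<'E'
from h import *
print(manip.state()['tool_pos'])
a=manip.grab_frame('scene')[140:270,220:380]; b=manip.grab_frame('top')[120:230,150:300]
cv2.imwrite('pics/t1.png',np.hstack([cv2.resize(a,(400,325)),cv2.resize(b,(400,325))]))
E
```

```text
[0.60526539 0.17416989 0.09947661]
```

View pics/t1.png

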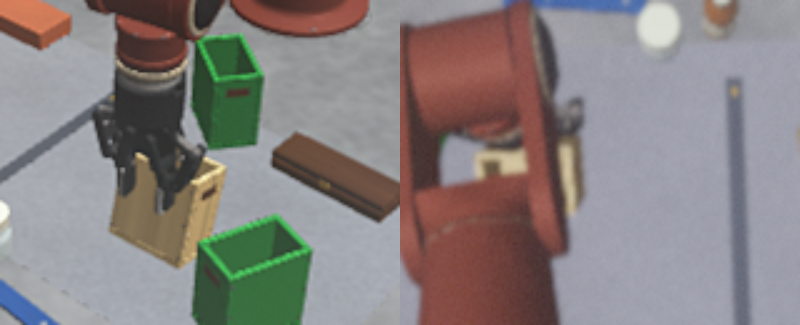

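The crate (left panel, about 165,210) is tipping with both fingertips centred on its far wall. I'll continue.

Request:
apply_moves(
  moves=[
    [0, -8, 0, 0, 0, 0, 0],
    [0, -8, 0, 0, 0, 0, 0],
    [0, -8, 0, 0, 0, 0, 0],
    [0, -8, 0, 0, 0, 0, 0],
    [0, -8, 0, 0, 0, 0, 0],
    [0, -8, 0, 0, 0, 0, 0],
    [0, -8, 0, 0, 0, 0, 0],
    [0, 0, 0, 0, 0, 0, 0],
    [0, 0, 0, 0, 0, 0, 0],
    [0, 0, -20, 0, 0, 0, 0],
    [0, 0, -40, 0, 0, 0, 0],
    [0, 0, -40, 0, 0, 0, 0],
    [0, 0, -40, 0, 0, 0, 0],
    [0, 0, -15, 0, 0, 0, 0],
  ],
)

```text
time: 4.5
tool_pos: [0.5514, 0.1723, 0.2591]
tool_rot: [0.707, -0.707, -0.016, 0.01]
contact_force: [-0.0, 0.7, 1.0]
gripper_width: 0.495
```

Request:
apply_moves(
  moves=[
    [0, 11.4, 0, -37.6, 0, 0, 0],
    [0, 11.4, 0, -37.6, 0, 0, 0],
    [0, 11.4, 0, -37.6, 0, 0, 0],
    [0, 11.4, 0, -37.6, 0, 0, 0],
    [0, 11.4, 0, -37.6, 0, 0, 0],
    [0, 11.4, 0, -37.6, 0, 0, 0],
    [0, 11.4, 0, -37.6, 0, 0, 0],
    [0, 11.4, 0, -37.6, 0, 0, 0],
    [0, 11.4, 0, -37.6, 0, 0, 0],
    [0, 0, 0, 0, 0, -8, 0],
    [0, 0, 0, 0, 0, 0, 0],
  ],
)

```text
time: 5.6
tool_pos: [0.6636, -0.1638, 0.2516]
tool_rot: [0.705, -0.704, -0.061, 0.062]
contact_force: [-0.2, 0.2, -1.0]
gripper_width: 0.499
```

```bash
python3 - <<'E'
from h import *
a=manip.grab_frame('scene')[120:290,130:380]; b=manip.grab_frame('top')[110:280,130:300]
cv2.imwrite('pics/t2.png',np.hstack([cv2.resize(a,(450,306)),cv2.resize(b,(306,306))]))
E
```

```text
(no output)
```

View pics/t2.png

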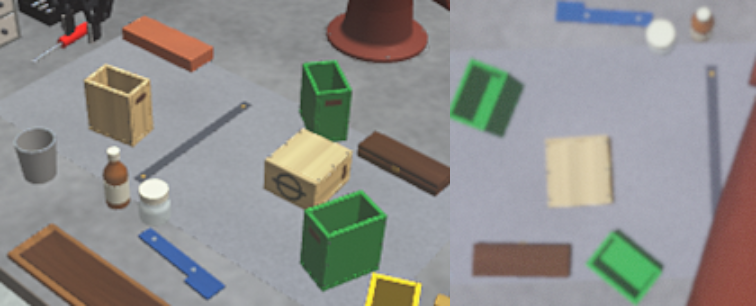

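The left crate lies on its near side and shows the stamp ring at crop (290,185). The strip and bystanders are untouched. Now I'll tip the right crate the same way.

Request:
apply_moves(
  moves=[
    [0, 0, 38, 0, 0, 0, 0],
    [0, 0, 38, 0, 0, 0, 0],
    [0, 0, 38, 0, 0, 0, 0],
    [0, 0, 39, 0, 0, 0, 0],
    [0, -12, 0, 0, 0, 0, 0],
    [0, -8, 0, 0, 0, 0, 0],
    [0, -8, 0, 0, 0, 0, 0],
    [0, -8, 0, 0, 0, 0, 0],
    [0, -8, 0, 0, 0, 0, 0],
    [0, -8, 0, 0, 0, 0, 0],
    [0, -8, 0, 0, 0, 0, 0],
    [0, -8, 0, 0, 0, 0, 0],
    [0, -8, 0, 0, 0, 0, 0],
    [0, -8, 0, 0, 0, 0, 0],
    [0, -8, 0, 0, 0, 0, 0],
    [0, -8, 0, 0, 0, 0, 0],
    [0, -8, 0, 0, 0, 0, 0],
    [0, 0, 0, 0, 0, 0, 0],
    [0, 0, 0, 0, 0, 0, 0],
  ],
)

```text
time: 7.6
tool_pos: [0.5573, -0.1815, 0.1004]
tool_rot: [-0.704, 0.704, 0.062, -0.062]
contact_force: [-0.2, 0.2, -1.1]
gripper_width: 0.5
```

Request:
apply_moves(
  moves=[
    [0, 0, -20, 0, 0, 0, 0],
    [0, 0, -40, 0, 0, 0, 0],
    [0, 0, -40, 0, 0, 0, 0],
    [0, 0, -40, 0, 0, 0, 0],
    [0, 40, -15, 0, 0, 8, 0],
    [0, 40, 0, 0, 0, 0, 0],
    [0, 40, 0, 0, 0, 0, 0],
    [0, 0, 0, 0, 0, 0, 0],
  ],
)

```text
time: 8.4
tool_pos: [0.6799, -0.1709, 0.2532]
tool_rot: [0.707, -0.707, -0.013, 0.014]
contact_force: [-1.1, 0.2, -1.7]
gripper_width: 0.5
```

```bash
python3 - <<'E'
from h import *
print(manip.state()['tool_pos'])
a=manip.grab_frame('scene')[120:290,130:380]; b=manip.grab_frame('top'); cv2.imwrite('pics/top3.png',b)
cv2.imwrite('pics/t3.png',np.hstack([cv2.resize(a,(380,260)),cv2.resize(b[110:280,130:380],(382,260))]))
E
```

```text
[ 0.6799119  -0.17089517  0.2531809 ]
```

View pics/t3.png

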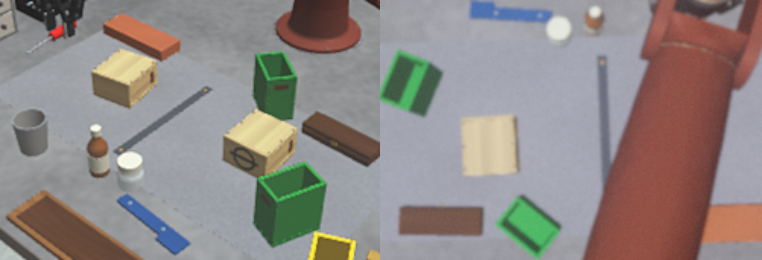

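Both crates are tipped. The right one is plain underneath and the left one is stamped. Next I'll measure the left crate and the green box near its path.

```bash
python3 - <<'E'
from h import *
im=cv2.imread('pics/top3.png')
hsv=cv2.cvtColor(im,cv2.COLOR_BGR2HSV)
m=cv2.inRange(hsv,(10,40,90),(30,150,255)); m[:,:150]=0
for c in cv2.findContours(m,cv2.RETR_EXTERNAL,cv2.CHAIN_APPROX_NONE)[0]:
    if cv2.contourArea(c)>300:
        b=cv2.boxPoints(cv2.minAreaRect(c)); p=ray('top',b,.064)[:,:2]; print(b.round(1).tolist(),p.round(3).tolist(),p.mean(0).round(3),[np.linalg.norm(p[i]-p[(i+1)%4]).round(3) for i in range(4)])
m=cv2.inRange(hsv,(45,100,60),(75,255,255))
for c in cv2.findContours(m,cv2.RETR_EXTERNAL,cv2.CHAIN_APPROX_NONE)[0]:
    if cv2.contourArea(c)>200:
        i=c[c[:,0,1].argmin(),0]; r=c[c[:,0,0].argmax(),0]; print('green top',ray('top',[i,r],.11).round(3).tolist(),ray('top',[i,r],.06).round(3).tolist())
E
```

```text
[[232.5, 365.20001220703125], [238.5, 350.79998779296875], [313.3999938964844, 382.1000061035156], [307.29998779296875, 396.5]] [[0.047, 0.09], [0.085, 0.073], [-0.002, -0.13], [-0.038, -0.112]] [ 0.023 -0.02 ] [np.float64(0.041), np.float64(0.221), np.float64(0.041), np.float64(0.22)]
[[182.6999969482422, 187.10000610351562], [218.10000610351562, 185.10000610351562], [220.3000030517578, 222.10000610351562], [184.8000030517578, 224.1999969482422]] [[0.544, 0.226], [0.547, 0.123], [0.44, 0.118], [0.437, 0.22]] [0.492 0.172] [np.float64(0.103), np.float64(0.108), np.float64(0.102), np.float64(0.108)]
[[183.89999389648438, 67.0999984741211], [278.8999938964844, 64.4000015258789], [279.70001220703125, 92.69999694824219], [184.8000030517578, 95.4000015258789]] [[0.907, 0.219], [0.907, -0.067], [0.82, -0.066], [0.82, 0.218]] [0.864 0.076] [np.float64(0.286), np.float64(0.088), np.float64(0.284), np.float64(0.088)]
green top [[0.394, 0.114, 0.11], [0.33, 0.045, 0.11]] [[0.392, 0.12, 0.06], [0.324, 0.047, 0.06]]
green top [[0.668, 0.33, 0.11], [0.638, 0.276, 0.11]] [[0.679, 0.346, 0.06], [0.648, 0.29, 0.06]]
green top [[0.69, 0.64, 0.11], [0.604, 0.612, 0.11]] [[0.703, 0.672, 0.06], [0.613, 0.643, 0.06]]
```

Request:
apply_moves(
  moves=[
    [-0.3, -13.9, 0, 36.9, 0, 0, 0],
    [-0.3, -13.9, 0, 36.9, 0, 0, 0],
    [-0.3, -13.9, 0, 36.9, 0, 0, 0],
    [-0.3, -13.9, 0, 36.9, 0, 0, 0],
    [-0.3, -13.9, 0, 36.9, 0, 0, 0],
    [-0.3, -13.9, 0, 36.9, 0, 0, 0],
    [-0.3, -13.9, 0, 36.9, 0, 0, 0],
    [-0.3, -13.9, 0, 36.9, 0, 0, 0],
    [-0.3, -13.9, 0, 36.9, 0, 0, 0],
    [-0.3, -13.9, 0, 36.9, 0, 0, 0],
    [-0.3, -13.9, 0, 36.9, 0, 0, 0],
    [-0.3, -13.9, 0, 36.9, 0, 0, 0],
    [-0.3, 0, 0, 0, 0, 8.2, 0],
    [-0.3, 0, 0, 0, 0, 8.2, 0],
    [-0.3, 0, 0, 0, 0, 8.2, 0],
    [-0.3, 0, 0, 0, 0, 8.2, 0],
    [-0.3, 0, 0, 0, 0, 8.2, 0],
    [-0.3, 0, 0, 0, 0, 8.2, 0],
    [-0.3, 0, 0, 0, 0, 8.2, 0],
    [-0.3, 0, 0, 0, 0, 8.2, 0],
  ],
)

```text
time: 10.5
tool_pos: [0.4934, 0.2643, 0.2558]
tool_rot: [0.6, -0.6, 0.374, -0.374]
contact_force: [-0.3, -0.0, -0.2]
gripper_width: 0.65
```

Request:
apply_moves(
  moves=[
    [-0.3, 0, 0, 0, 0, 8.2, 0],
    [-0.3, 0, 0, 0, 0, 8.2, 0],
    [-0.3, 0, 0, 0, 0, 8.2, 0],
    [-0.3, 0, 0, 0, 0, 0, 0],
  ],
)

```text
time: 10.9
tool_pos: [0.4935, 0.2644, 0.2558]
tool_rot: [0.508, -0.508, 0.492, -0.492]
contact_force: [0.3, -0.4, -0.7]
gripper_width: 0.647
```

Request:
apply_moves(
  moves=[
    [-0.3, 0, 40, 4, 0, 0, 0],
    [-0.3, 0, 40, 0, 0, 0, 0],
    [-0.3, 0, 40, 0, 0, 0, 0],
    [-0.3, 0, 40, 0, 0, 0, 0],
    [-0.3, 0, 35, 0, 0, 0, 0],
    [-0.3, 0, 26, 0, 0, 0, 0],
    [-0.3, 0, 0, 0, 0, 0, 0],
    [-0.3, 10, 0, 0, 0, 0, 0],
    [-0.3, 10, 0, 0, 0, 0, 0],
    [-0.3, 10, 0, 0, 0, 0, 0],
    [-0.3, 10, 0, 0, 0, 0, 0],
    [-0.3, 10, 0, 0, 0, 0, 0],
    [-0.3, 10, 0, 0, 0, 0, 0],
    [-0.3, 10, 0, 0, 0, 0, 0],
    [-0.3, 10, 0, 0, 0, 0, 0],
    [-0.3, 10, 0, 0, 0, 0, 0],
    [-0.3, 10, 0, 0, 0, 0, 0],
  ],
)

```text
time: 12.6
tool_pos: [0.5032, 0.1652, 0.0366]
tool_rot: [0.51, -0.506, 0.491, -0.492]
contact_force: [-0.3, 5.2, 6.3]
gripper_width: 0.647
```

```bash
python3 - <<'E'
from h import *
a=manip.grab_frame('scene')[100:290,130:380]; b=manip.grab_frame('top')
cv2.imwrite('pics/t4.png',np.hstack([cv2.resize(a,(380,290)),cv2.resize(b[110:300,130:380],(382,290))]))
E
```

```text
(no output)
```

View pics/t4.png

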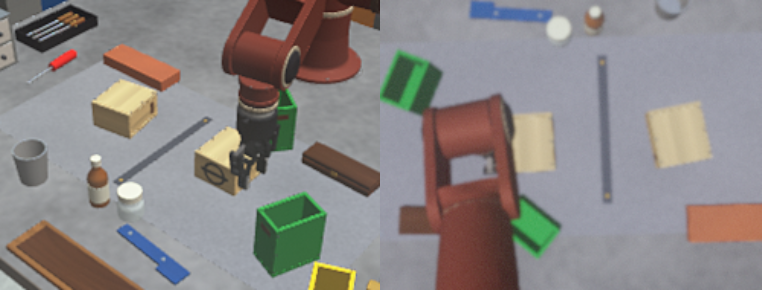

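The crate slides straight, lying on its side with the stamp still facing away from the robot. I'll continue to the strip.

Request:
apply_moves(
  moves=[
    [-0.3, 10, 0, 0, 0, 0, 0],
    [-0.3, 10, 0, 0, 0, 0, 0],
    [-0.3, 10, 0, 0, 0, 0, 0],
    [-0.3, 10, 0, 0, 0, 0, 0],
    [-0.3, 10, 0, 0, 0, 0, 0],
    [-0.3, 10, 0, 0, 0, 0, 0],
    [-0.3, 10, 0, 0, 0, 0, 0],
    [-0.3, 10, 0, 0, 0, 0, 0],
    [-0.3, 10, 0, 0, 0, 0, 0],
    [-0.3, 10, 0, 0, 0, 0, 0],
    [-0.3, 10, 0, 0, 0, 0, 0],
    [-0.3, 10, 0, 0, 0, 0, 0],
    [-0.3, 10, 0, 0, 0, 0, 0],
    [-0.3, 8, 0, 0, 0, 0, 0],
    [-0.3, 4, 0, 0, 0, 0, 0],
    [-0.3, 0, 0, 0, 0, 0, 0],
  ],
)

```text
time: 14.3
tool_pos: [0.5076, 0.0223, 0.0365]
tool_rot: [0.509, -0.507, 0.491, -0.493]
contact_force: [-0.2, 1.5, 8.1]
gripper_width: 0.645
```

```bash
cat > meas.py <<'E'
from h import *
im=manip.grab_frame('top'); cv2.imwrite('pics/top5.png',im)
hsv=cv2.cvtColor(im,cv2.COLOR_BGR2HSV)
m=cv2.inRange(hsv,(10,40,90),(30,150,255)); m[:,:150]=0; m[:130]=0;m[260:]=0
for c in cv2.findContours(m,cv2.RETR_EXTERNAL,cv2.CHAIN_APPROX_NONE)[0]:
    if cv2.contourArea(c)>200:
        b=cv2.boxPoints(cv2.minAreaRect(c)); p=ray('top',b,.064)[:,:2]; print(p.round(3).tolist(),p.mean(0).round(3),[np.linalg.norm(p[i]-p[(i+1)%4]).round(3) for i in range(4)])
E
python3 meas.py
```

```text
[[0.555, -0.041], [0.553, -0.093], [0.443, -0.089], [0.445, -0.037]] [ 0.499 -0.065] [np.float64(0.052), np.float64(0.11), np.float64(0.052), np.float64(0.11)]
[[0.545, -0.124], [0.564, -0.231], [0.458, -0.246], [0.44, -0.141]] [ 0.502 -0.186] [np.float64(0.108), np.float64(0.107), np.float64(0.107), np.float64(0.107)]
```

Request:
apply_moves(
  moves=[
    [-0.3, 5, 0, 0, 0, 0, 0],
    [-0.3, 5, 0, 0, 0, 0, 0],
    [-0.3, 0, 0, 0, 0, 0, 0],
    [-0.3, -20, 0, 0, 0, 0, 0],
    [-0.3, -30, 0, 0, 0, 0, 0],
    [-0.3, 0, -40, 0, 0, 0, 0],
    [-0.3, 0, -45, 0, 0, 0, 0],
    [-0.3, 0, -45, 0, 0, 0, 0],
    [-0.3, 0, -45, 0, 0, 0, 0],
    [-0.3, -45, 0, 0, 0, 0, 0],
    [-0.3, -45, 0, 0, 0, 0, 0],
    [-0.3, -45, 0, 0, 0, 0, 0],
    [-0.3, -45, 0, 0, 0, 0, 0],
    [-0.3, 0, 0, 0, 0, 0, 0],
    [-0.3, 0, 0, 0, 0, 0, 0],
  ],
)

```text
time: 15.85
tool_pos: [0.4985, 0.2431, 0.2091]
tool_rot: [-0.508, 0.509, -0.491, 0.492]
contact_force: [0.2, -0.6, -0.2]
gripper_width: 0.648
```

```bash
python3 meas.py; python3 -c "
from h import *
a=manip.grab_frame('scene')[100:290,130:380]; b=cv2.imread('pics/top5.png')
cv2.imwrite('pics/t6.png',np.hstack([cv2.resize(a,(380,290)),cv2.resize(b[100:290,150:400],(382,290))]))"
```

```text
[[0.553, 0.001], [0.556, -0.098], [0.445, -0.1], [0.442, -0.003]] [ 0.499 -0.05 ] [np.float64(0.098), np.float64(0.111), np.float64(0.097), np.float64(0.111)]
[[0.545, -0.124], [0.564, -0.23], [0.457, -0.246], [0.44, -0.141]] [ 0.501 -0.185] [np.float64(0.107), np.float64(0.107), np.float64(0.106), np.float64(0.107)]
```

View pics/t6.png

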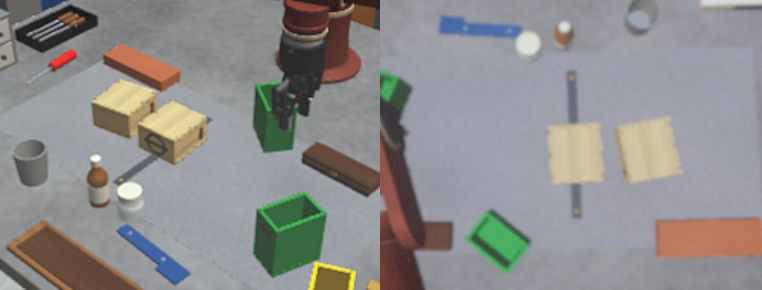

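The stamped crate (right panel 575,152) lies centred on the strip. The plain crate lies 135 mm from the centre line, and the robot is clear of everything.

```bash
python3 -c "
from plant import manip
print(manip.job_done())"
```

```text
the job is handed in; nothing more can be done
None
```

I tipped both crates towards the robot with the fingertips: the left one first, which turned out to be stamped, then the right one, which is plain. I then slid the stamped crate onto the strip, still lying on its near wall, backed the arm off and handed the job in at about 16 s. The hand-in reported no verdict.

- **Stamped crate:** the last check put its centre at (0.499, -0.050). The strip's line is at y ≈ -0.0505 and its middle at x ≈ 0.522, so the crate is within 1–2 mm of the line and about 23 mm from the middle.
- **Plain crate:** it lies with its centre at (0.501, -0.185), about 135 mm from the line.
- **Everything else:** no bystander in view looked displaced in the last pictures. I judged this by eye, and the razor and part of the case were not in view. No checks failed or disagreed.

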